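# Put the washstand things back on their own dishes

### The job

The three things on the washstand stand on each other's dishes. First park the soap box on the rubber mat and put the tall bottle on the square dish at the back; then put the tumbler on the round dish and the soap box on the oblong dish, lying lengthwise along it. Each should end upright in the middle of its dish, set down rather than dropped, with nothing knocked over and the pump dispenser, nail brush and cream jar left where they are.

Things in the scene. Friction and masses are not known exactly. Their poses are not given: they have to be found in the camera images.
- bottle: Loose tall lotion bottle, amber glass with a paper label and a black screw cap, 0.2 to 0.45 kg. Square body 48 x 48 mm and 115 mm high with upright faces, above it a narrow neck and a round cap 30 mm in diameter from 123 to 150 mm: 150 mm tall in all. Origin: centre of its underside; z up, x and y square to its side faces. At the start it stands upright on the round dish.
- tumbler: Loose empty tooth tumbler of plain aluminium, open at the top, round, 95 mm tall, outside diameter 58 mm at the foot and 62 mm at the rim, wall 3 mm, 0.14 to 0.28 kg. Origin: centre of its underside; z up along its axis. At the start it stands upright on the oblong dish.
- soap_box: Loose closed soap box of grey plastic with a white stripe along its lid, 85 mm long (x), 50 mm wide (y), 37 mm high, 0.1 to 0.21 kg; the lid does not open. Origin: centre of its underside; z up, x along its length. At the start it lies flat on the square dish.
- square_dish: Flat white ceramic dish, square, 92 x 92 mm, 10 mm high, flat top without a rim. It is the one at the back (farthest from the robot). Fixed, does not move; all round it is bare counter at z = 0. Its origin is the centre of its underside, on the counter; z is up. x and y along its edges.
- round_dish: Flat white ceramic dish, round, 100 mm in diameter, 10 mm high, flat top without a rim. In the front row. Fixed, does not move; all round it is bare counter at z = 0. Its origin is the centre of its underside, on the counter; z is up.
- oblong_dish: Flat white ceramic dish, oblong, 125 mm (x) by 80 mm (y), 10 mm high, flat top without a rim. In the front row. Fixed, does not move; all round it is bare counter at z = 0. Its origin is the centre of its underside, on the counter; z is up. x along its length.
- rubber_mat: Black rubber mat, square, 100 x 100 mm, 10 mm high, empty at the start, in the front row. Fixed, does not move; all round it is bare counter at z = 0. Its origin is the centre of its underside, on the counter; z is up. x and y along its edges.
- pump_dispenser: Bystander, leave alone: loose round white ceramic soap dispenser, 68 mm in diameter, 151 mm tall with its steel pump. Origin: centre of its underside.
- nail_brush: Bystander, leave alone: loose nail brush, wooden back 90 x 40 mm, white bristle block below, 34 mm high. Origin: centre of its underside; x along its length.
- cream_jar: Bystander, leave alone: loose low round cream jar of green glass with a white lid, 68 mm in diameter, 50 mm high. Origin: centre of its underside.
There are look-alikes about, which are no part of the job. There is more than one size of the bottle; the job needs the middle-sized.

How it is judged:
By the outcome, as a careful person would: the job done as asked, in the order asked, and still so for the second after the job is handed in, with the robot touching nothing.
It also fails if it takes over 120 s, if anything falls off the work surface, if the arm or the gripper's body presses on something with over 40 N, if the wrist force passes 120 N, or if a joint passes its speed limit or range.

### The arm

A 6-joint arm with a two-finger parallel gripper is mounted at the origin on the work surface. World frame = base frame: x ahead of the robot, y to its left, z up, the work surface at z = 0. Lengths are in m, angles in rad, forces in N, time in s.
With the tool pointing down it reaches from about 0.25 to 0.725 m from the base axis. Payload 4 kg.
Tool frame: the origin (TCP) lies at the very end of the fingers, on their centre line; the grasp point (between the pads) lies 19 mm behind it; z points along the fingers, y is the line along which they close (so a half turn about z gives the same grasp; the last joint's range is limited). The gripper opens to 85 mm and grips with 20 to 120 N. Pads are 22 mm wide; open, the fingers measure 114 mm over their backs; the gripper's body (76 mm by 85 mm) begins 54 mm behind the grasp point. The pads swing forward as they close: fully open they stand 13 mm farther back than shut.
Start: joints at [0, 0.241, 0.005, 1.335, 0, 1.571], TCP at [0.5, -0, 0.231] pointing down, gripper open.
Joint ranges: [-2.72, 2.72], [-1.05, 1.87], [-1.09, 1.28], [-1.99, 2.15], [-1.42, 1.44], [-3.14, 3.14]. Speed limits (rad/s): [2.79, 2.79, 3.14, 3.14, 3.14, 3.14].

### API

Orientations are given as a unit quaternion [x, y, z, w].
In Python, from workcell import bot gives the robot as it stands.
- The arm moves only by the tool carry_out, never from a script. Its argument "increments" is one flat list of numbers, 5 for each row, row after row: the finger opening in cm, from 0 to 8.54, then the shift along the tool's x, y, z in cm, then the turn about the tool's z in rad. A call has exactly 5 rows; each row shifts and turns the commanded pose from where the row before left it, along the tool's axes as they then stand; what a row does not reach is not made up. A row lasts 1/8 s, in which the tool goes at most 62.5 mm and 10.7 degrees, less where a joint would pass 70% of its speed; a pose out of reach is approached as far as the arm can. A call with a gripper value outside its range is refused whole. The fingers move at their own pace and stop on an object; the grip force is fixed at half the most. Time passes only in rows, so rows that do not move let the fingers close, or fill a call up. It gives the time, the measured TCP pose, the force, the opening and the grip force at its end, in the units of the state.
- bot.get_obs(): the state, without advancing time (a new reading comes with each control period).
- bot.camera(name): name is "scene" or "side" or "wrist"; returns a dict with "pixels" (384x512x3 uint8, blue, green, red), "range_z" (384x512 float32, m along the optical axis (not along the pixel's ray), 0 where there is no reading), "mtx" (3x3 intrinsics, pixels), "eye" and "attitude" of the camera in the world. Camera axes: x right, y down, z forward; pixel columns grow to the right and rows downward; lengths in m; the calibration is good to about 2 mm. A picture is of the moment at which its call begins.
- bot.job_done(): hands the job in; it is judged then, once.
Trained networks look in a picture, given as the dict that the camera call returned (one of the last four; its "shot" number tells which), for a name from the list of things; names that differ only in an ending like _2 or _b are one class to them, and where a whole thing is asked for, a point or a joint stands for the part that bears it (a point fixed in the world has none). Each returns a list of dicts, best first, with "p" (0 to 1); they miss things now and then, are a little off and sometimes report something else, mostly with a low value. They report only what shows in the picture. A call takes as long as a camera call. They do not tell look-alikes from the thing itself.
- bot.find_in(picture, name): "xyz" ([x, y, z] in m, in the coordinates of the camera as it stood for that picture, good to about 4 mm: the middle of the surface that is visible of it).
- bot.regions_of(picture, name): "mask" (384x512 bool, what is visible of it).
- bot.place_of(picture, name): "xyz" ([x, y, z] in m, in the coordinates of the camera as it stood for that picture, good to about 4 mm: a listed point, or the origin of a listed thing).
The state is a dict: "clock": time; "joint_pos": joint angles; "joint_vel": joint speeds; "tau": joint torques, N m; "eef_pos": TCP position; "tool_rot": TCP orientation; "ft_force": force on the tool from outside, world axes, zero at the start; "ft_torque": the same for the moment, N m; "grip_width": finger opening in m; "grasp_force": force on a finger pad.
Only numpy, scipy, OpenCV 4.12 (cv2) and the standard library are available. Lean on these libraries where they do the work, as an engineer would, in place of code of your own. Each camera call takes 0.05 s, during which the arm holds its last target. There are 200 camera calls.

## Working session

There is one attempt and no reset: what is moved stays moved. The work goes in short steps, Python scripts to look and compute and a tool call to move; the robot and the scene stay as the last step left them, time stands still between calls to the robot, and variables do not carry over. Pictures are saved under pics/ and viewed, at most 14 in all, crops included, and the job is handed in when it is done.

Besides the shell and the picture viewer there is one more tool, called after "Request:" as name(argument=value, ...), one argument or row to a line, values as JSON. carry_out: Moves the arm, as the interface text tells. Its arguments: {"type":"object","properties":{"increments":{"type":"array","items":{"type":"number"}}},"required":["increments"]}

```bash
mkdir -p pics; cat > h.py <<'E'
import numpy as np, cv2
from scipy.spatial.transform import Rotation as R
from workcell import bot
def rot(c):
    a=np.array(c["attitude"]); return a if a.shape==(3,3) else R.from_quat(a).as_matrix()
def world(c,p): return rot(c)@np.asarray(p,float)+np.array(c["eye"])
def cloud(c):
    z=c["range_z"]; v,u=np.mgrid[:384,:512]; K=np.array(c["mtx"])
    P=np.stack([(u-K[0,2])/K[0,0]*z,(v-K[1,2])/K[1,1]*z,z],-1)
    W=P@rot(c).T+np.array(c["eye"]); W[z<=0]=np.nan; return W
E
python3 - <<'E'
from h import *
ims=[]
for n in ["scene","side"]:
    c=bot.camera(n); ims.append(c["pixels"]); print(n,np.round(c["eye"],3),np.shape(c["attitude"]))
    W=cloud(c); np.savez(f"{n}.npz",W=W,im=c["pixels"])
    for o in ["bottle","tumbler","soap_box","square_dish","round_dish","oblong_dish","rubber_mat","pump_dispenser","nail_brush","cream_jar"]:
        for d in bot.place_of(c,o):
            if d["p"]>.25: 
                p=world(c,d["xyz"]);q=np.array(c["mtx"])@np.array(d["xyz"]);print(o,round(d["p"],2),p.round(3),(q[:2]/q[2]).round())
cv2.imwrite("pics/a.png",ims[0]);cv2.imwrite("pics/b.png",ims[1])
s=bot.get_obs();print(s["tool_rot"],s["clock"])
E
```

```text
scene [ 1.025 -0.764  0.806] (4,)
bottle 0.93 [0.452 0.    0.013] [229. 187.]
bottle 0.88 [ 0.605 -0.103 -0.003] [256. 233.]
bottle 0.67 [ 0.342 -0.129  0.002] [169. 203.]
tumbler 0.8 [0.457 0.184 0.011] [263. 155.]
soap_box 0.93 [0.638 0.071 0.01 ] [299. 195.]
square_dish 0.56 [0.629 0.072 0.002] [296. 196.]
round_dish 0.56 [ 0.445  0.005 -0.001] [228. 189.]
oblong_dish 0.89 [ 0.46   0.18  -0.004] [263. 160.]
rubber_mat 0.81 [ 0.458 -0.198 -0.001] [187. 235.]
pump_dispenser 0.62 [0.601 0.36  0.   ] [329. 143.]
nail_brush 0.85 [ 0.636 -0.332 -0.003] [214. 304.]
cream_jar 0.68 [ 0.785 -0.24   0.002] [294. 300.]
side [ 0.118 -0.776  0.575] (4,)
bottle 0.93 [ 0.605 -0.105 -0.001] [283. 222.]
bottle 0.67 [ 0.339 -0.133 -0.002] [173. 272.]
bottle 0.61 [ 0.451 -0.003  0.008] [197. 216.]
tumbler 0.59 [0.457 0.181 0.01 ] [168. 178.]
soap_box 0.91 [0.641 0.071 0.01 ] [255. 179.]
square_dish 0.55 [0.631 0.073 0.001] [251. 182.]
round_dish 0.84 [0.449 0.006 0.002] [195. 216.]
oblong_dish 0.93 [ 0.453  0.182 -0.005] [166. 183.]
rubber_mat 0.59 [ 0.462 -0.202  0.007] [249. 267.]
pump_dispenser 0.75 [0.604 0.359 0.002] [192. 141.]
nail_brush 0.75 [ 0.636 -0.331  0.002] [367. 278.]
nail_brush 0.28 [ 0.446  0.007 -0.   ] [194. 218.]
cream_jar 0.82 [ 0.788 -0.235  0.001] [389. 227.]
[ 7.07109872e-01  7.07103691e-01 -6.08226328e-06  5.23437886e-06] 1.1
```

View pics/a.png

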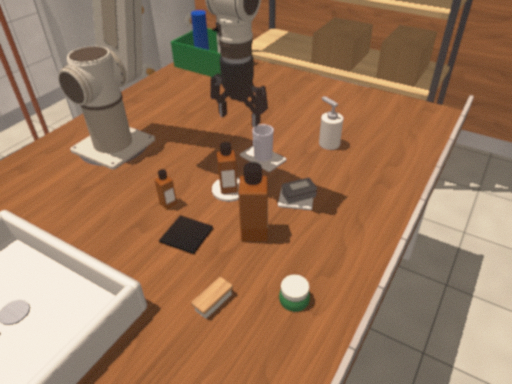

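View pics/b.png

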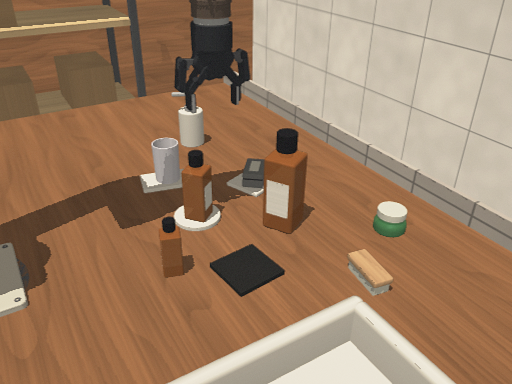

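Candidates for the bottle, in scene-image pixels: the small one at (166,190), the one on the round dish at (228,170), and the big one at (254,205). The one at (228,170) is the middle-sized and stands on the round dish, so it fits the description. I'll confirm this in a crop and measure heights.

```bash
cat > m.py <<'E'
from h import *
def rect(W,cx,cy,r,z0,z1,name=""):
    P=W.reshape(-1,3); P=P[np.isfinite(P).all(1)]
    m=(np.hypot(P[:,0]-cx,P[:,1]-cy)<r)&(P[:,2]>z0)&(P[:,2]<z1); Q=P[m]
    if len(Q)<8: print(name,"few",len(Q)); return
    (x,y),(a,b),t=cv2.minAreaRect((Q[:,:2]*1000).astype(np.float32))
    print(name,len(Q),"c",round(x,1),round(y,1),"size",round(a,1),round(b,1),"ang(of first)",round(t,1),"z",np.median(Q[:,2]).round(4))
E
python3 - <<'E'
from m import *
a=np.load("scene.npz");b=np.load("side.npz")
W=np.concatenate([a["W"].reshape(-1,3),b["W"].reshape(-1,3)])
c=bot.camera("wrist"); cv2.imwrite("pics/w0.png",c["pixels"]); Ww=cloud(c)
print(c["eye"],rot(c).round(2).tolist())
for n,w in (("sc",a["W"]),("sd",b["W"]),("both",W),("wr",Ww)):
    rect(w,.64,.071,.055,.040,.055,n+" soap")
    rect(w,.452,.0,.035,.113,.135,n+" bot shoulder")
    rect(w,.452,.0,.03,.150,.18,n+" cap")
    rect(w,.457,.182,.045,.095,.115,n+" tumb")
    rect(w,.46,-.2,.075,.006,.015,n+" mat")
    rect(w,.455,.182,.085,.006,.014,n+" obl")
    rect(w,.63,.072,.075,.006,.014,n+" sq")
    rect(w,.447,.005,.06,.006,.014,n+" rnd")
for n,(x,y) in dict(mid=(.452,0),big=(.605,-.104),small=(.34,-.131)).items():
    P=W[np.hypot(W[:,0]-x,W[:,1]-y)<.03]; print(n,np.nanmax(P[:,2]))
im=a["im"][110:260,140:340]; cv2.imwrite("pics/c.png",cv2.resize(im,None,fx=4,fy=4,interpolation=3))
E
```

```text
[0.50054252 0.07780882 0.37415592] [[1.0, 0.0, -0.0], [0.0, -0.95, -0.3], [-0.0, 0.3, -0.95]]
sc soap 419 c 637.6 68.8 size 84.3 52.7 ang(of first) 50.0 z 0.0477
sc bot shoulder 203 c 454.7 -5.3 size 47.9 50.9 ang(of first) 39.8 z 0.1248
sc cap 91 c 453.1 -2.7 size 28.7 29.9 ang(of first) 6.0 z 0.1596
sc tumb 147 c 456.9 180.1 size 60.8 63.1 ang(of first) 71.1 z 0.1014
sc mat 1179 c 457.2 -200.2 size 102.4 103.8 ang(of first) 5.3 z 0.0113
sc obl 372 c 453.2 179.9 size 83.2 133.0 ang(of first) 79.1 z 0.0109
sc sq 256 c 633.8 45.5 size 111.2 69.5 ang(of first) 1.9 z 0.0107
sc rnd 239 c 443.3 -5.2 size 74.3 99.1 ang(of first) 33.8 z 0.0109
sd soap 365 c 635.7 69.7 size 89.7 48.3 ang(of first) 55.6 z 0.0468
sd bot shoulder 341 c 454.0 -5.6 size 50.9 47.1 ang(of first) 40.0 z 0.1238
sd cap 135 c 453.0 -5.7 size 27.3 29.0 ang(of first) 54.9 z 0.159
sd tumb 226 c 457.8 179.7 size 62.8 60.9 ang(of first) 83.7 z 0.101
sd mat 2029 c 458.1 -200.8 size 102.2 102.9 ang(of first) 6.2 z 0.0098
sd obl 434 c 448.8 180.3 size 81.6 110.4 ang(of first) 75.9 z 0.0098
sd sq 279 c 606.5 58.9 size 55.9 101.
[... 587 characters left out ...]
.0103
both rnd 779 c 449.3 -3.5 size 90.2 99.1 ang(of first) 55.2 z 0.01
wr soap 3134 c 637.6 70.0 size 84.4 50.8 ang(of first) 51.2 z 0.0471
wr bot shoulder 1318 c 454.2 -2.8 size 47.2 48.2 ang(of first) 40.1 z 0.1248
wr cap 947 c 453.9 -2.8 size 29.0 29.0 ang(of first) 31.9 z 0.1599
wr tumb 421 c 458.0 158.4 size 16.9 53.0 ang(of first) 89.6 z 0.1045
wr mat 3245 c 457.2 -200.3 size 99.9 101.2 ang(of first) 6.5 z 0.0099
wr obl 3391 c 454.7 176.0 size 68.1 125.3 ang(of first) 77.5 z 0.0102
wr sq 2048 c 631.3 68.4 size 91.4 92.0 ang(of first) 21.4 z 0.01
wr rnd 2037 c 455.2 12.1 size 79.6 98.8 ang(of first) 72.0 z 0.0102
mid 0.5044013423854439
big 0.21627274024042087
small 0.11846151446209163
```

View pics/c.png

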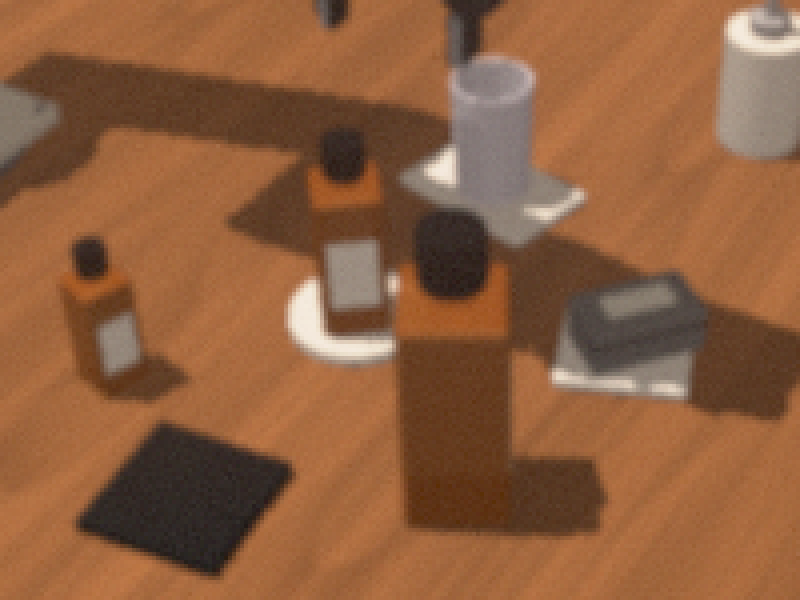

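View pics/w0.png

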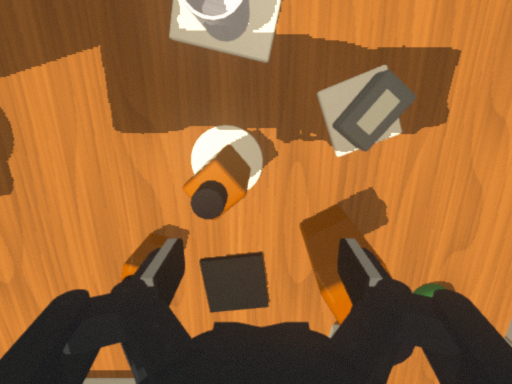

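The crop shows the middle bottle at crop (345,230), on the round dish. Its cap top is at z = 0.160, which is 10 + 150 mm. The big bottle reaches 0.216 and the small one 0.118, so the middle one is confirmed. The wrist view shows the soap box at (374,108) turned on the square dish, the mat at (235,282) and the tumbler dish at (225,25).

Next I'll write a planner helper.

```bash
cat > plan.py <<'E'
import sys
from m import *
def plan(tgts):
    """tgts: list of (x,y,z mm, phi deg of closing axis, grip cm, rows)"""
    s=bot.get_obs(); p=np.array(s["eef_pos"])*1000; M=R.from_quat(s["tool_rot"]).as_matrix()
    tilt=np.degrees(np.arccos(-M[2,2])); phi=np.degrees(np.arctan2(M[1,1],M[0,1]))
    print("now",p.round(1),"phi",phi.round(1),"tilt",tilt.round(2),"w",round(s["grip_width"],4),"t",round(s["clock"],2),"F",np.round(s["ft_force"],1),"j6",np.round(s["joint_pos"][5],2))
    for x,y,z,f,g,n in tgts:
        d=(np.array([x,y,z])-p)/n; df=(f-phi)/n
        for i in range(n):
            a=np.radians(phi); ty=np.array([np.cos(a),np.sin(a),0]); tx=np.array([-np.sin(a),np.cos(a),0])
            print([g,round(d@tx/10,2),round(d@ty/10,2),round(-d[2]/10,2),round(-np.radians(df),3)]); phi+=df
        p=np.array([x,y,z],float); print("--")
if __name__=="__main__": plan(eval(sys.argv[1]))
E
python3 plan.py "[(637.5,69.5,120,-39,8.5,5),(637.5,69.5,18,-39,8.5,3)]"
```

```text
now [500.    0.  231.3] phi -0.0 tilt 0.0 w 0.0852 t 1.15 F [ 0.2 -0.   0. ] j6 1.57
[8.5, np.float64(1.39), np.float64(2.75), np.float64(2.23), np.float64(0.136)]
[8.5, np.float64(1.75), np.float64(2.54), np.float64(2.23), np.float64(0.136)]
[8.5, np.float64(2.08), np.float64(2.27), np.float64(2.23), np.float64(0.136)]
[8.5, np.float64(2.37), np.float64(1.97), np.float64(2.23), np.float64(0.136)]
[8.5, np.float64(2.61), np.float64(1.63), np.float64(2.23), np.float64(0.136)]
--
[8.5, np.float64(0.0), np.float64(0.0), np.float64(3.4), np.float64(-0.0)]
[8.5, np.float64(0.0), np.float64(0.0), np.float64(3.4), np.float64(-0.0)]
[8.5, np.float64(0.0), np.float64(0.0), np.float64(3.4), np.float64(-0.0)]
--
```

Request:
carry_out(
  increments=[8.5,1.39,2.75,2.23,0.136,8.5,1.75,2.54,2.23,0.136,8.5,2.08,2.27,2.23,0.136,8.5,2.37,1.97,2.23,0.136,8.5,2.61,1.63,2.23,0.136],
)

```text
clock: 1.78
eef_pos: [0.6383, 0.0701, 0.1189]
tool_rot: [0.903, 0.429, -0.0, 0.0]
ft_force: [0.1, 0.2, -0.4]
grip_width: 0.0852
grasp_force: 0.0
```

```bash
sed -i 's/print(\[g,round(d@tx\/10,2),.*$/print(*np.round([g,d@tx\/10,d@ty\/10,-d[2]\/10,-np.radians(df)],3),sep=","); phi+=df/' plan.py
python3 plan.py "[(637.5,69.5,18,-39,8.5,3)]"
python3 - <<'E'
from m import *
c=bot.camera("wrist"); rect(cloud(c),.6375,.0695,.055,.042,.055,"soap")
rect(cloud(c),.63,.07,.07,.006,.014,"sq")
E
```

```text
now [638.3  70.1 118.9] phi -39.2 tilt 0.0 w 0.0852 t 1.77 F [ 0.1  0.2 -0.4] j6 2.36
8.5,-0.031,-0.009,3.364,-0.001
8.5,-0.031,-0.009,3.364,-0.001
8.5,-0.031,-0.009,3.364,-0.001
--
soap 5262 c 638.8 70.6 size 84.2 50.1 ang(of first) 51.4 z 0.0472
sq 2859 c 635.1 69.7 size 96.6 92.1 ang(of first) 21.3 z 0.01
```

Request:
carry_out(
  increments=[8.5,0,0,4.0,0,8.5,0,0,4.0,0,8.5,0,0,2.0,0,4,0,0,0,0,4,0,0,0,0],
)

```text
clock: 2.45
eef_pos: [0.6383, 0.0696, 0.0209]
tool_rot: [0.902, 0.431, 0.001, 0.0]
ft_force: [-0.2, -0.4, 0.8]
grip_width: 0.051
grasp_force: 0.0
```

Request:
carry_out(
  increments=[4,0,0,0,0,4,0,0,0,0,4,0,0,0,0,4,0,0,0,0,4,0,0,0,0],
)

```text
clock: 3.08
eef_pos: [0.6386, 0.0696, 0.0214]
tool_rot: [0.902, 0.431, 0.001, 0.0]
ft_force: [-0.2, 1.3, 4.7]
grip_width: 0.0487
grasp_force: 65.4
```

```bash
python3 plan.py "[(638,70,270,-39,4,5),(457,-200,270,6,4,7),(457,-200,19,6,4,5)]"
```

```text
now [638.6  69.6  21.4] phi -39.0 tilt 0.16 w 0.0487 t 3.08 F [-0.2  1.3  4.7] j6 2.36
4.0,-0.001,-0.013,-4.972,0.0
4.0,-0.001,-0.013,-4.972,0.0
4.0,-0.001,-0.013,-4.972,0.0
4.0,-0.001,-0.013,-4.972,0.0
4.0,-0.001,-0.013,-4.972,0.0
--
4.0,-4.625,0.418,-0.0,-0.112
4.0,-4.643,-0.103,-0.0,-0.112
4.0,-4.602,-0.622,-0.0,-0.112
4.0,-4.503,-1.133,-0.0,-0.112
4.0,-4.348,-1.63,-0.0,-0.112
4.0,-4.138,-2.107,-0.0,-0.112
4.0,-3.876,-2.557,-0.0,-0.112
--
4.0,0.0,0.0,5.02,0.0
4.0,0.0,0.0,5.02,0.0
4.0,0.0,0.0,5.02,0.0
4.0,0.0,0.0,5.02,0.0
4.0,0.0,0.0,5.02,0.0
--
```

Request:
carry_out(
  increments=[4,0,0,-2.0,0,4,0,0,-5.0,0,4,0,0,-6.0,0,4,0,0,-6.0,0,4,0,0,-5.9,0],
)

```text
clock: 3.7
eef_pos: [0.6368, 0.0695, 0.2701]
tool_rot: [0.902, 0.431, -0.001, -0.0]
ft_force: [0.7, 0.6, -2.2]
grip_width: 0.0488
grasp_force: 64.6
```

Request:
carry_out(
  increments=[4,-4.62,0.42,0,-0.112,4,-4.64,-0.1,0,-0.112,4,-4.6,-0.62,0,-0.112,4,-4.5,-1.13,0,-0.112,4,-4.35,-1.63,0,-0.112],
)

```text
clock: 4.32
eef_pos: [0.5068, -0.1243, 0.2681]
tool_rot: [0.747, 0.665, -0.0, -0.001]
ft_force: [1.0, 0.6, -2.3]
grip_width: 0.0487
grasp_force: 64.6
```

```bash
python3 plan.py "[(457.3,-200.3,200,6,4,3),(457.3,-200.3,50,6,4,3),(457.3,-200.3,22,6,4,3)]"; python3 - <<'E'
from m import *
s=bot.get_obs();z=s["eef_pos"]
c=bot.camera("scene");rect(cloud(c),z[0],z[1],.06,z[2]+.018,z[2]+.05,"soap")
c=bot.camera("wrist");W=cloud(c);rect(W,.63,.07,.08,.006,.014,"sq")
E
```

```text
now [ 506.8 -124.3  268.1] phi -6.7 tilt 0.08 w 0.0487 t 4.33 F [ 1.   0.6 -2.3] j6 1.45
4.0,-2.708,-1.347,2.271,-0.074
4.0,-2.601,-1.542,2.271,-0.074
4.0,-2.481,-1.729,2.271,-0.074
--
4.0,0.0,0.0,5.0,-0.0
4.0,0.0,0.0,5.0,-0.0
4.0,0.0,0.0,5.0,-0.0
--
4.0,0.0,0.0,0.933,0.0
4.0,0.0,0.0,0.933,0.0
4.0,0.0,0.0,0.933,0.0
--
soap 627 c 509.2 -127.4 size 92.0 80.6 ang(of first) 42.9 z 0.2952
sq 2540 c 636.1 56.1 size 92.1 65.5 ang(of first) 21.3 z 0.0101
```

Request:
carry_out(
  increments=[4,-2.71,-1.35,2.27,-0.074,4,-2.6,-1.54,2.27,-0.074,4,-2.48,-1.73,2.27,-0.074,4,0,0,5.0,0,4,0,0,5.0,0],
)

```text
clock: 5.05
eef_pos: [0.4587, -0.1992, 0.0995]
tool_rot: [0.671, 0.742, 0.0, 0.0]
ft_force: [0.9, -1.0, -1.2]
grip_width: 0.0489
grasp_force: 64.7
```

```bash
python3 plan.py "[(457.3,-200.3,50,6,4,2),(457.3,-200.3,22,6,4,3)]"
```

```text
now [ 458.7 -199.2   99.5] phi 5.8 tilt 0.06 w 0.0489 t 5.05 F [ 0.9 -1.  -1.2] j6 1.06
4.0,-0.047,-0.073,2.474,-0.002
4.0,-0.047,-0.073,2.474,-0.002
--
4.0,0.0,0.0,0.933,-0.0
4.0,0.0,0.0,0.933,-0.0
4.0,0.0,0.0,0.933,-0.0
--
```

Request:
carry_out(
  increments=[4,-0.08,-0.14,4.0,0,4,0,0,2.3,0,4,0,0,0.7,0,4,0,0,0.4,0,4,0,0,0.1,0],
)

```text
clock: 5.68
eef_pos: [0.4581, -0.2003, 0.0265]
tool_rot: [0.67, 0.742, 0.0, 0.001]
ft_force: [-0.1, 0.5, -1.8]
grip_width: 0.049
grasp_force: 64.6
```

Request:
carry_out(
  increments=[4,0,0,0.1,0,4,0,0,0.1,0,4,0,0,0,0,4,0,0,0,0,4,0,0,0,0],
)

```text
clock: 6.3
eef_pos: [0.4572, -0.2001, 0.0238]
tool_rot: [0.67, 0.742, 0.0, 0.0]
ft_force: [0.2, -0.1, -2.6]
grip_width: 0.0488
grasp_force: 64.6
```

Not yet in contact, so I lower a little more.

Request:
carry_out(
  increments=[4,0,0,0.1,0,4,0,0,0.1,0,4,0,0,0.05,0,4,0,0,0,0,4,0,0,0,0],
)

```text
clock: 6.92
eef_pos: [0.4571, -0.2, 0.0213]
tool_rot: [0.67, 0.742, -0.0, -0.0]
ft_force: [-0.9, 0.0, 1.2]
grip_width: 0.049
grasp_force: 64.9
```

Request:
carry_out(
  increments=[6,0,0,0,0,8.5,0,0,0,0,8.5,0,0,0,0,8.5,0,0,0,0,8.5,0,0,-1.0,0],
)

```text
clock: 7.55
eef_pos: [0.4565, -0.1997, 0.0309]
tool_rot: [0.67, 0.742, -0.0, -0.001]
ft_force: [-0.6, -0.1, 0.5]
grip_width: 0.0849
grasp_force: 0.0
```

Request:
carry_out(
  increments=[8.5,0,0,-4.0,0,8.5,0,0,-5.0,0,8.5,0,0,-6.0,0,8.5,0,0,-6.0,0,8.5,0,0,-4.0,0],
)

```text
clock: 8.18
eef_pos: [0.4577, -0.2003, 0.2854]
tool_rot: [0.67, 0.742, 0.001, 0.002]
ft_force: [-0.2, -0.4, -0.4]
grip_width: 0.085
grasp_force: 0.0
```

```bash
python3 plan.py "[(454.2,-2.8,270,40,8.5,5),(454.2,-2.8,93,40,8.5,5)]"; python3 - <<'E'
from m import *
c=bot.camera("scene");W=cloud(c);rect(W,.457,-.2,.06,.04,.055,"soap")
c=bot.camera("side");W=cloud(c);rect(W,.457,-.2,.06,.04,.055,"soap")
rect(W,.452,.0,.03,.150,.18," cap");rect(W,.63,.07,.07,.006,.014,"sq")
E
```

```text
now [ 457.7 -200.3  285.4] phi 5.8 tilt 0.29 w 0.085 t 8.18 F [-0.2 -0.4 -0.4] j6 1.06
8.5,3.936,0.332,0.308,-0.119
8.5,3.868,0.798,0.308,-0.119
8.5,3.746,1.252,0.308,-0.119
8.5,3.57,1.689,0.308,-0.119
8.5,3.344,2.102,0.308,-0.119
--
8.5,0.0,0.0,3.54,0.0
8.5,0.0,0.0,3.54,0.0
8.5,0.0,0.0,3.54,0.0
8.5,0.0,0.0,3.54,0.0
8.5,0.0,0.0,3.54,0.0
--
soap 546 c 457.2 -199.6 size 51.3 87.5 ang(of first) 6.0 z 0.048
soap 901 c 457.6 -200.9 size 50.8 87.1 ang(of first) 6.3 z 0.0467
 cap 135 c 453.6 -5.3 size 28.5 29.1 ang(of first) 14.5 z 0.1591
sq 605 c 631.9 66.7 size 92.4 93.7 ang(of first) 21.0 z 0.01
```

Request:
carry_out(
  increments=[8.5,3.94,0.33,0.3,-0.119,8.5,3.87,0.8,0.3,-0.119,8.5,3.75,1.25,0.3,-0.119,8.5,3.57,1.69,0.3,-0.119,8.5,3.34,2.1,0.3,-0.119],
)

```text
clock: 8.9
eef_pos: [0.453, -0.0013, 0.2656]
tool_rot: [0.421, 0.907, -0.0, -0.0]
ft_force: [0.4, -0.5, -0.1]
grip_width: 0.0849
grasp_force: 0.0
```

```bash
python3 plan.py "[(454.2,-3,93,40,8.5,5)]"; python3 - <<'E'
from m import *
c=bot.camera("wrist");W=cloud(c)
rect(W,.452,.0,.03,.150,.18," cap");rect(W,.454,-.003,.035,.113,.135,"shoulder");rect(W,.632,.067,.075,.006,.014,"sq")
E
```

```text
now [453.   -1.3 265.6] phi 40.1 tilt 0.06 w 0.0849 t 8.9 F [ 0.4 -0.5 -0.1] j6 0.87
8.5,-0.041,-0.003,3.452,0.001
8.5,-0.041,-0.003,3.452,0.001
8.5,-0.041,-0.003,3.452,0.001
8.5,-0.041,-0.003,3.452,0.001
8.5,-0.041,-0.003,3.452,0.001
--
 cap 718 c 453.4 -3.0 size 28.6 29.1 ang(of first) 64.7 z 0.1599
shoulder 1040 c 452.9 -2.8 size 48.0 46.7 ang(of first) 40.0 z 0.1248
sq 3137 c 630.9 68.3 size 92.3 91.8 ang(of first) 21.6 z 0.01
```

Request:
carry_out(
  increments=[8.5,-0.2,0,4.5,0,8.5,0,0,4.5,0,8.5,0,0,4.5,0,8.5,0,0,2.7,0,8.5,0,0,0.9,0],
)

```text
clock: 9.57
eef_pos: [0.453, -0.0042, 0.0932]
tool_rot: [0.423, 0.906, -0.001, -0.002]
ft_force: [-0.1, -0.5, 0.2]
grip_width: 0.085
grasp_force: 0.0
```

Request:
carry_out(
  increments=[8.5,0,0,0,0,4,0,0,0,0,4,0,0,0,0,4,0,0,0,0,4,0,0,0,0],
)

```text
clock: 10.2
eef_pos: [0.4558, -0.0043, 0.0966]
tool_rot: [0.423, 0.906, 0.0, 0.001]
ft_force: [-1.8, -0.7, 5.5]
grip_width: 0.0472
grasp_force: 62.0
```

Request:
carry_out(
  increments=[4,0,0,0,0,4,0,0,-0.2,0,4,0,0,-1.0,0,4,0,0,-2.0,0,4,0,0,-2.0,0],
)

```text
clock: 10.82
eef_pos: [0.4548, -0.004, 0.148]
tool_rot: [0.423, 0.906, -0.0, -0.0]
ft_force: [-0.2, 1.0, -2.5]
grip_width: 0.0465
grasp_force: 61.9
```

```bash
python3 - <<'E'
from m import *
c=bot.camera("side");cv2.imwrite("pics/d.png",c["pixels"][60:300,100:360])
E
python3 plan.py "[(454,-3,310,40,4,4),(631,68.2,310,21.5,4,5)]"
```

```text
now [456.6  -4.  150.7] phi 39.9 tilt 0.25 w 0.0472 t 10.88 F [ 0.9  0.2 -0. ] j6 0.86
4.0,0.062,-0.034,-3.983,-0.0
4.0,0.062,-0.034,-3.983,-0.0
4.0,0.062,-0.034,-3.983,-0.0
4.0,0.062,-0.034,-3.983,-0.0
--
4.0,-1.185,3.627,-0.0,0.065
4.0,-0.948,3.696,-0.0,0.065
4.0,-0.708,3.749,-0.0,0.065
4.0,-0.464,3.787,-0.0,0.065
4.0,-0.219,3.809,-0.0,0.065
--
```

View pics/d.png

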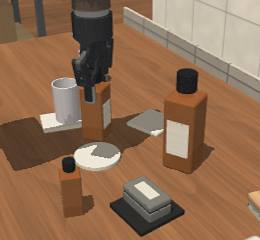

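The bottle hangs upright in the gripper at (97,110), clear of the round dish. The parked soap box lies flat on the mat at (148,198). The way to the square dish is free at this height.

Request:
carry_out(
  increments=[4,-1.18,3.6,-0.6,0.065,4,-0.95,3.7,-0.6,0.065,4,-0.71,3.75,0,0.065,4,-0.46,3.8,0,0.065,4,-0.22,3.8,0,0.065],
)

```text
clock: 11.5
eef_pos: [0.6329, 0.0672, 0.1587]
tool_rot: [0.565, 0.825, -0.0, -0.0]
ft_force: [0.7, -1.0, -1.4]
grip_width: 0.0471
grasp_force: 62.4
```

```bash
python3 - <<'E'
from m import *
for n in ("scene","side"):
    c=bot.camera(n);W=cloud(c);s=bot.get_obs();p=s["eef_pos"]
    rect(W,p[0],p[1],.036,.03,.03+.11,n+" bottle body")
    rect(W,.632,.067,.075,.006,.014,n+" sq")
c=bot.camera("wrist");W=cloud(c);rect(W,.632,.067,.075,.006,.014,"wr sq");rect(W,.45,0,.065,.006,.014,"wr round");rect(W,.457,.18,.04,.09,.12,"wr tumb")
E
python3 plan.py "[(631,68.2,130,21.5,4,2),(631,68.2,96,21.5,4,3)]"
```

```text
scene bottle body 366 c 644.3 58.8 size 61.8 35.0 ang(of first) 57.2 z 0.1087
scene sq 734 c 631.3 67.7 size 91.8 96.0 ang(of first) 21.0 z 0.0107
side bottle body 703 c 631.2 54.9 size 40.9 64.6 ang(of first) 68.2 z 0.1071
side sq 611 c 632.5 67.3 size 93.9 93.4 ang(of first) 22.1 z 0.01
wr sq 3219 c 629.7 73.7 size 92.1 80.5 ang(of first) 21.6 z 0.0101
wr round 6070 c 452.5 2.7 size 99.5 99.3 ang(of first) 85.0 z 0.0101
wr tumb 478 c 471.6 155.5 size 29.8 4.7 ang(of first) 30.4 z 0.0992
now [632.8  67.4 157.6] phi 21.4 tilt 0.09 w 0.0471 t 11.65 F [-0.8 -1.5 -1.8] j6 1.3
4.0,0.07,-0.069,1.379,-0.001
4.0,0.07,-0.069,1.379,-0.001
--
4.0,0.0,0.0,1.133,-0.0
4.0,0.0,0.0,1.133,-0.0
4.0,0.0,0.0,1.133,-0.0
--
```

Request:
carry_out(
  increments=[4,0,-0.13,2.5,0,4,0,0,2.0,0,4,0,0,0.9,0,4,0,0,0.4,0,4,0,0,0.1,0],
)

```text
clock: 12.28
eef_pos: [0.631, 0.0661, 0.1008]
tool_rot: [0.564, 0.826, 0.0, 0.0]
ft_force: [-0.2, 0.2, -2.6]
grip_width: 0.0472
grasp_force: 63.0
```

Request:
carry_out(
  increments=[4,0,0,0.1,0,4,0,0,0.05,0,4,0,0,0,0,4,0,0,0,0,4,0,0,0,0],
)

```text
clock: 12.9
eef_pos: [0.6308, 0.0662, 0.0987]
tool_rot: [0.564, 0.826, 0.0, 0.0]
ft_force: [0.9, -0.3, -2.2]
grip_width: 0.0473
grasp_force: 63.0
```

```bash
python3 - <<'E'
from m import *
for n in ("scene","side"):
    c=bot.camera(n);W=cloud(c)
    rect(W,.631,.067,.045,.014,.08,n+" body");rect(W,.632,.067,.075,.006,.0125,n+" sq")
    cv2.imwrite(f"pics/e_{n}.png",cv2.resize(c["pixels"][110:230,170:330],None,fx=4,fy=4,interpolation=3))
E
```

```text
scene body 341 c 637.7 61.8 size 75.9 58.8 ang(of first) 30.2 z 0.0478
scene sq 413 c 631.5 67.2 size 91.9 96.4 ang(of first) 21.1 z 0.0105
side body 616 c 622.4 52.8 size 34.4 62.4 ang(of first) 64.8 z 0.0485
side sq 315 c 617.6 62.3 size 63.4 93.8 ang(of first) 22.7 z 0.0097
```

Request:
carry_out(
  increments=[4,0,0,0.1,0,4,0,0,0.1,0,4,0,0,0,0,4,0,0,0,0,4,0,0,0,0],
)

```text
clock: 13.62
eef_pos: [0.6308, 0.0662, 0.0968]
tool_rot: [0.564, 0.826, 0.0, 0.0]
ft_force: [-0.5, 0.0, -1.6]
grip_width: 0.0468
grasp_force: 63.1
```

Request:
carry_out(
  increments=[4,0,0,0.05,0,4,0,0,0.05,0,4,0,0,0,0,4,0,0,0,0,4,0,0,0,0],
)

```text
clock: 14.25
eef_pos: [0.6308, 0.0662, 0.0967]
tool_rot: [0.564, 0.826, 0.0, 0.0]
ft_force: [-3.8, 0.1, 4.9]
grip_width: 0.0471
grasp_force: 63.9
```

```bash
python3 - <<'E'
from m import *
print(np.round(bot.get_obs()["ft_force"],1))
c=bot.camera("side");cv2.imwrite("pics/e2.png",cv2.resize(c["pixels"][80:220,190:330],None,fx=4,fy=4,interpolation=3))
E
```

```text
[-3.8  0.1  4.9]
```

View pics/e2.png

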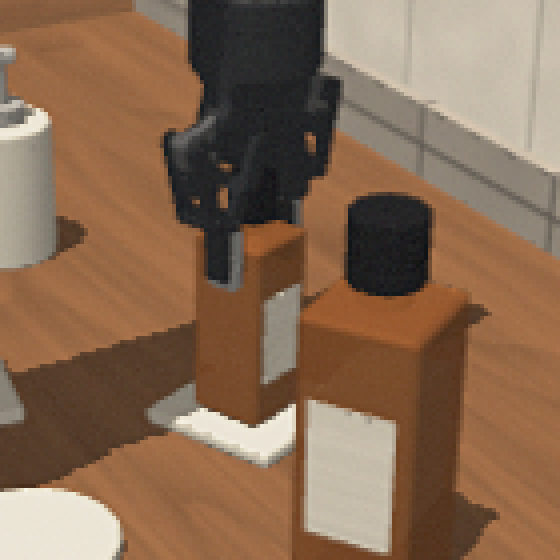

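The bottle (crop 250,325) stands on the square dish and is in contact with it: Fz turned to +4.9 N. I release it.

Request:
carry_out(
  increments=[5.5,0,0,-0.05,0,7,0,0,0,0,8.5,0,0,0,0,8.5,0,0,0,0,8.5,0,0,-0.5,0],
)

```text
clock: 14.92
eef_pos: [0.6304, 0.0662, 0.1008]
tool_rot: [0.564, 0.826, -0.0, -0.0]
ft_force: [0.6, 0.1, 0.4]
grip_width: 0.085
grasp_force: 0.0
```

Request:
carry_out(
  increments=[8.5,0,0,-2.0,0,8.5,0,0,-4.0,0,8.5,0,0,-5.0,0,8.5,0,0,-5.0,0,8.5,0,0,-2.0,0],
)

```text
clock: 15.55
eef_pos: [0.632, 0.0663, 0.286]
tool_rot: [0.564, 0.826, 0.002, 0.003]
ft_force: [0.7, 0.3, -0.7]
grip_width: 0.0848
grasp_force: 0.0
```

```bash
python3 - <<'E'
from m import *
for n in ("side","wrist"):
    c=bot.camera(n);W=cloud(c)
    rect(W,.631,.067,.03,.15,.18,n+" cap");rect(W,.631,.067,.04,.113,.135,n+" shoulder");rect(W,.632,.067,.075,.006,.0125,n+" sq")
E
python3 plan.py "[(458,180,270,21.5,8.5,4),(458,180,180,21.5,8.5,2)]"
```

```text
side cap 101 c 629.3 67.6 size 30.9 28.6 ang(of first) 41.4 z 0.1588
side shoulder 261 c 628.6 65.2 size 49.8 48.2 ang(of first) 19.0 z 0.1238
side sq 301 c 615.3 60.4 size 58.3 91.7 ang(of first) 22.6 z 0.0098
wrist cap 623 c 628.4 68.2 size 29.2 28.4 ang(of first) 58.4 z 0.16
wrist shoulder 917 c 628.2 68.5 size 47.5 46.8 ang(of first) 21.3 z 0.1247
wrist sq 1623 c 631.5 68.7 size 91.9 90.5 ang(of first) 21.3 z 0.01
now [632.3  66.4 285.2] phi 21.3 tilt 0.42 w 0.0848 t 15.65 F [ 0.3  0.9 -0.7] j6 1.3
8.5,4.23,-3.026,0.381,-0.001
8.5,4.232,-3.023,0.381,-0.001
8.5,4.235,-3.019,0.381,-0.001
8.5,4.237,-3.016,0.381,-0.001
--
8.5,0.0,0.0,4.5,-0.0
8.5,0.0,0.0,4.5,-0.0
--
```

Request:
carry_out(
  increments=[8.5,4.23,-3.02,0.4,0,8.5,4.23,-3.02,0.4,0,8.5,4.23,-3.02,0.4,0,8.5,4.23,-3.02,0.4,0,8.5,0,0,4.0,0],
)

```text
clock: 16.27
eef_pos: [0.4553, 0.182, 0.2264]
tool_rot: [0.562, 0.827, 0.002, 0.001]
ft_force: [1.8, 0.1, -0.3]
grip_width: 0.0851
grasp_force: 0.0
```

```bash
python3 - <<'E'
from m import *
for n in ("side","wrist"):
    c=bot.camera(n);W=cloud(c)
    rect(W,.457,.180,.045,.098,.115,n+" tumb");rect(W,.457,.18,.08,.006,.0125,n+" obl");rect(W,.4525,.0027,.065,.006,.0125,n+" rnd")
E
python3 plan.py "[(457.5,180,61,21.5,8.5,4)]"
```

```text
side tumb 173 c 457.3 178.9 size 63.3 60.2 ang(of first) 54.0 z 0.1024
side obl 605 c 456.1 178.8 size 84.6 124.7 ang(of first) 76.4 z 0.0098
side rnd 990 c 452.7 1.1 size 98.9 99.8 ang(of first) 27.4 z 0.0098
wrist tumb 706 c 457.2 181.1 size 60.7 61.1 ang(of first) 11.4 z 0.1047
wrist obl 2797 c 456.3 181.8 size 80.3 125.0 ang(of first) 77.7 z 0.01
wrist rnd 2856 c 451.8 3.3 size 98.6 98.9 ang(of first) 34.6 z 0.0099
now [452.6 179.2 220.6] phi 21.4 tilt 0.56 w 0.085 t 16.38 F [-0.3 -0.   0.6] j6 1.57
8.5,-0.025,0.121,3.989,-0.0
8.5,-0.025,0.121,3.989,-0.0
8.5,-0.025,0.121,3.989,-0.0
8.5,-0.025,0.121,3.989,-0.0
--
```

Request:
carry_out(
  increments=[8.5,0,0.4,4.0,0,8.5,0,0,4.0,0,8.5,0,0,0.8,0,8.5,0,0,0,0,8.5,0,0,0,0],
)

```text
clock: 17.0
eef_pos: [0.4619, 0.1818, 0.139]
tool_rot: [0.564, 0.826, 0.001, 0.001]
ft_force: [-0.6, -0.6, 0.8]
grip_width: 0.0849
grasp_force: 0.0
```

```bash
python3 plan.py "[(457.2,180.5,61,21.5,8.5,3)]"
```

```text
now [461.9 181.8 139. ] phi 21.3 tilt 0.18 w 0.0849 t 17.0 F [-0.6 -0.6  0.8] j6 1.57
8.5,0.018,-0.162,2.6,-0.001
8.5,0.018,-0.162,2.6,-0.001
8.5,0.018,-0.162,2.6,-0.001
--
```

Request:
carry_out(
  increments=[8.5,0.05,-0.48,0,0,8.5,0,0,2.5,0,8.5,0,0,2.8,0,8.5,0,0,2.0,0,8.5,0,0,0.5,0],
)

```text
clock: 17.62
eef_pos: [0.455, 0.1798, 0.0588]
tool_rot: [0.564, 0.826, -0.001, -0.0]
ft_force: [-0.1, 0.2, 0.6]
grip_width: 0.0849
grasp_force: 0.0
```

Request:
carry_out(
  increments=[7,0,0,0,0,5.5,0,0,0,0,5.5,0,0,0,0,5.5,0,0,0,0,5.5,0,0,0,0],
)

```text
clock: 18.25
eef_pos: [0.457, 0.1806, 0.0607]
tool_rot: [0.564, 0.826, 0.001, 0.001]
ft_force: [-0.6, 0.3, 6.2]
grip_width: 0.0593
grasp_force: 64.6
```

Request:
carry_out(
  increments=[5.2,0,0,0,0,5.2,0,0,-0.2,0,5.2,0,0,-1.0,0,5.2,0,0,-2.0,0,5.2,0,0,-2.0,0],
)

```text
clock: 18.88
eef_pos: [0.4555, 0.1799, 0.1119]
tool_rot: [0.564, 0.826, -0.0, -0.0]
ft_force: [0.1, 0.1, -2.0]
grip_width: 0.0598
grasp_force: 64.8
```

```bash
python3 plan.py "[(452.2,2.5,120,21.5,5.2,5)]";python3 - <<'E'
from m import *
c=bot.camera("side");cv2.imwrite("pics/f.png",cv2.resize(c["pixels"][80:240,120:300],None,fx=3,fy=3,interpolation=3))
E
```

```text
now [455.5 179.9 111.9] phi 21.3 tilt 0.05 w 0.0598 t 18.88 F [ 0.1  0.1 -2. ] j6 1.58
5.2,-3.282,-1.351,-0.163,-0.001
5.2,-3.281,-1.354,-0.163,-0.001
5.2,-3.28,-1.356,-0.163,-0.001
5.2,-3.279,-1.358,-0.163,-0.001
5.2,-3.279,-1.36,-0.163,-0.001
--
```

View pics/f.png

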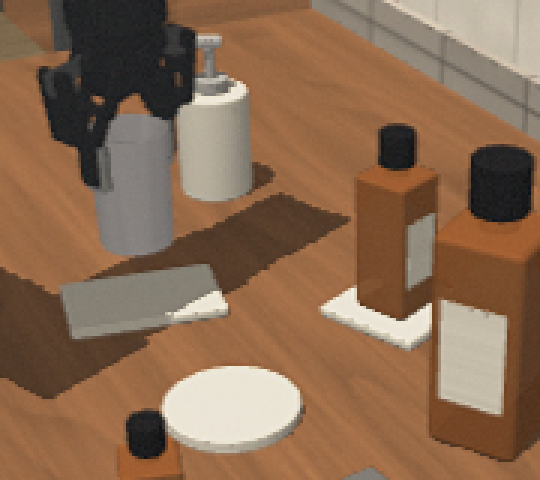

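The tumbler hangs upright in the gripper at (135,185). The bottle stands on the square dish at (395,250) and the round dish is free at (232,405).

Request:
carry_out(
  increments=[5.2,-3.28,-1.35,0,0,5.2,-3.28,-1.35,0,0,5.2,-3.28,-1.36,0,0,5.2,-3.28,-1.36,0,0,5.2,-3.28,-1.36,0,0],
)

```text
clock: 19.55
eef_pos: [0.452, 0.0016, 0.1111]
tool_rot: [0.564, 0.826, -0.0, -0.0]
ft_force: [-0.0, -0.1, -1.5]
grip_width: 0.0594
grasp_force: 64.9
```

Request:
carry_out(
  increments=[5.2,0,0,1.5,0,5.2,0,0,1.0,0,5.2,0,0,0.5,0,5.2,0,0,0,0,5.2,0,0,0,0],
)

```text
clock: 20.18
eef_pos: [0.4526, 0.0031, 0.0815]
tool_rot: [0.564, 0.826, 0.0, 0.0]
ft_force: [0.3, -0.1, -2.4]
grip_width: 0.0598
grasp_force: 65.0
```

```bash
python3 plan.py "[(452.2,2.5,61,21.5,5.2,1)]"
```

```text
now [452.6   3.1  81.5] phi 21.4 tilt 0.03 w 0.0598 t 20.18 F [ 0.3 -0.1 -2.4] j6 1.2
5.2,-0.036,-0.06,2.049,-0.002
--
```

Request:
carry_out(
  increments=[5.2,-0.04,-0.06,1.0,0,5.2,0,0,0.6,0,5.2,0,0,0.3,0,5.2,0,0,0.1,0,5.2,0,0,0,0],
)

```text
clock: 20.8
eef_pos: [0.4519, 0.0021, 0.0612]
tool_rot: [0.564, 0.826, 0.0, 0.0]
ft_force: [0.8, 0.5, -0.7]
grip_width: 0.0595
grasp_force: 65.1
```

Request:
carry_out(
  increments=[5.2,0,0,0.05,0,5.2,0,0,0.05,0,5.2,0,0,0,0,5.2,0,0,0,0,5.2,0,0,0,0],
)

```text
clock: 21.42
eef_pos: [0.4522, 0.002, 0.0607]
tool_rot: [0.564, 0.826, 0.0, 0.0]
ft_force: [-0.9, -0.4, 5.1]
grip_width: 0.0598
grasp_force: 65.3
```

Contact, so I release.

Request:
carry_out(
  increments=[6.5,0,0,-0.05,0,7.5,0,0,0,0,8.5,0,0,0,0,8.5,0,0,0,0,8.5,0,0,-0.5,0],
)

```text
clock: 22.05
eef_pos: [0.4514, 0.0021, 0.0655]
tool_rot: [0.564, 0.826, -0.0, -0.0]
ft_force: [-0.4, -0.1, -0.1]
grip_width: 0.0847
grasp_force: 0.0
```

Request:
carry_out(
  increments=[8.5,0,0,-2.0,0,8.5,0,0,-4.0,0,8.5,0,0,-5.0,0,8.5,0,0,-3.0,0,8.5,0,0,-1.0,0],
)

```text
clock: 22.68
eef_pos: [0.4531, 0.0021, 0.218]
tool_rot: [0.564, 0.826, 0.001, 0.002]
ft_force: [0.2, -0.4, -1.1]
grip_width: 0.0848
grasp_force: 0.0
```

```bash
python3 plan.py "[(457.3,-200.3,130,6.2,8.5,5),(457.3,-200.3,20,6.2,8.5,3)]";python3 - <<'E'
from m import *
for n in ("side","wrist"):
    c=bot.camera(n);W=cloud(c)
    rect(W,.4525,.0027,.045,.098,.115,n+" tumb");rect(W,.457,-.2,.06,.04,.055,n+" soap");rect(W,.457,.18,.085,.006,.0125,n+" obl")
    rect(W,.4525,.0027,.07,.006,.0125,n+" rnd")
E
```

```text
now [453.1   2.1 218. ] phi 21.3 tilt 0.26 w 0.0848 t 22.68 F [ 0.2 -0.4 -1.1] j6 1.2
8.5,-3.801,-1.393,1.76,0.053
8.5,-3.869,-1.19,1.76,0.053
8.5,-3.927,-0.984,1.76,0.053
8.5,-3.973,-0.776,1.76,0.053
8.5,-4.009,-0.565,1.76,0.053
--
8.5,0.0,0.0,3.667,-0.0
8.5,0.0,0.0,3.667,-0.0
8.5,0.0,0.0,3.667,-0.0
--
side tumb 214 c 453.9 0.8 size 63.3 59.5 ang(of first) 65.8 z 0.1026
side soap 903 c 457.1 -200.7 size 50.6 86.1 ang(of first) 5.5 z 0.0468
side obl 687 c 455.5 179.0 size 87.0 123.3 ang(of first) 76.9 z 0.0098
side rnd 555 c 449.4 -5.1 size 87.9 99.0 ang(of first) 64.7 z 0.0098
wrist tumb 719 c 452.8 2.6 size 60.9 60.9 ang(of first) 62.7 z 0.1047
wrist soap 1709 c 457.0 -199.0 size 49.9 84.8 ang(of first) 6.2 z 0.0469
wrist obl 6548 c 456.1 181.5 size 80.0 125.1 ang(of first) 77.5 z 0.0102
wrist rnd 1737 c 446.9 14.4 size 99.2 73.8 ang(of first) 23.3 z 0.0101
```

Request:
carry_out(
  increments=[8.5,-3.8,-1.39,0.5,0.053,8.5,-3.87,-1.19,1.0,0.053,8.5,-3.93,-0.98,2.0,0.053,8.5,-3.97,-0.78,2.5,0.053,8.5,-4.01,-0.56,2.5,0.053],
)

```text
clock: 23.4
eef_pos: [0.4547, -0.201, 0.128]
tool_rot: [0.669, 0.743, -0.0, -0.002]
ft_force: [0.7, -0.3, 0.6]
grip_width: 0.0848
grasp_force: 0.0
```

Request:
carry_out(
  increments=[8.5,0,0,1.5,0,8.5,0,0,0.5,0,8.5,0,0,0,0,8.5,0,0,0,0,8.5,0,0,0,0],
)

```text
clock: 24.02
eef_pos: [0.4567, -0.1999, 0.1116]
tool_rot: [0.668, 0.744, 0.0, 0.001]
ft_force: [1.0, -1.3, 1.2]
grip_width: 0.0849
grasp_force: 0.0
```

```bash
python3 plan.py "[(457.2,-200,20,6.2,8.5,2)]";python3 - <<'E'
from m import *
c=bot.camera("wrist");rect(cloud(c),.457,-.2,.06,.042,.055,"soap")
E
```

```text
now [ 456.7 -199.9  111.6] phi 6.2 tilt 0.1 w 0.0849 t 24.02 F [ 1.  -1.3  1.2] j6 1.05
8.5,-0.008,0.022,4.579,0.0
8.5,-0.008,0.022,4.579,0.0
--
soap 5571 c 457.3 -199.4 size 50.0 84.5 ang(of first) 6.1 z 0.0472
```

Request:
carry_out(
  increments=[8.5,0,0.05,4.0,0,8.5,0,0,4.0,0,8.5,0,0,1.2,0,4,0,0,0,0,4,0,0,0,0],
)

```text
clock: 24.7
eef_pos: [0.4579, -0.2008, 0.0202]
tool_rot: [0.668, 0.744, 0.0, 0.001]
ft_force: [0.8, 0.5, 2.5]
grip_width: 0.0512
grasp_force: 1.9
```

Request:
carry_out(
  increments=[4,0,0,0,0,4,0,0,0,0,4,0,0,0,0,4,0,0,-0.2,0,4,0,0,-1.0,0],
)

```text
clock: 25.32
eef_pos: [0.4554, -0.1998, 0.0304]
tool_rot: [0.668, 0.744, -0.0, -0.001]
ft_force: [0.5, -1.0, -2.1]
grip_width: 0.0488
grasp_force: 64.0
```

Request:
carry_out(
  increments=[4,0,0,-3.0,0,4,0,0,-5.0,0,4,0,0,-5.0,0,4,0,0,-4.0,0,4,0,0,-1.0,0],
)

```text
clock: 25.95
eef_pos: [0.4579, -0.2008, 0.2139]
tool_rot: [0.668, 0.744, 0.001, 0.003]
ft_force: [0.7, 0.7, -1.1]
grip_width: 0.0486
grasp_force: 64.2
```

```bash
python3 plan.py "[(456.2,180,230,77.5,4,10)]"
```

```text
now [ 457.9 -200.8  213.9] phi 6.1 tilt 0.33 w 0.0486 t 25.95 F [ 0.7  0.7 -1.1] j6 1.05
4.0,3.788,0.39,-0.161,-0.125
4.0,3.71,0.857,-0.161,-0.125
4.0,3.575,1.312,-0.161,-0.125
4.0,3.384,1.746,-0.161,-0.125
4.0,3.141,2.153,-0.161,-0.125
4.0,2.85,2.526,-0.161,-0.125
4.0,2.514,2.861,-0.161,-0.125
4.0,2.139,3.151,-0.161,-0.125
4.0,1.731,3.392,-0.161,-0.125
4.0,1.296,3.581,-0.161,-0.125
--
```

Request:
carry_out(
  increments=[4,3.79,0.39,-0.1,-0.125,4,3.71,0.86,-0.1,-0.125,4,3.58,1.31,0,-0.125,4,3.38,1.75,0,-0.125,4,3.14,2.15,0,-0.125],
)

```text
clock: 26.58
eef_pos: [0.4543, -0.0086, 0.2112]
tool_rot: [0.405, 0.914, -0.001, -0.001]
ft_force: [0.4, -0.4, -1.7]
grip_width: 0.0488
grasp_force: 64.0
```

Request:
carry_out(
  increments=[4,2.85,2.53,0,-0.125,4,2.51,2.86,0,-0.125,4,2.14,3.15,0,-0.125,4,1.73,3.39,0,-0.125,4,1.3,3.58,0,-0.125],
)

```text
clock: 27.2
eef_pos: [0.4529, 0.1814, 0.2111]
tool_rot: [0.105, 0.995, -0.001, -0.001]
ft_force: [0.7, -0.2, -1.3]
grip_width: 0.049
grasp_force: 64.0
```

Request:
carry_out(
  increments=[4,0,0,3.0,0,4,0,0,4.0,0,4,0,0,2.0,0,4,0,0,1.0,0,4,0,0,0,0],
)

```text
clock: 27.82
eef_pos: [0.4533, 0.1802, 0.1117]
tool_rot: [0.107, 0.994, -0.001, -0.001]
ft_force: [-0.4, 0.3, -2.5]
grip_width: 0.0492
grasp_force: 63.9
```

```bash
python3 plan.py "[(456.2,180.6,24,77.5,4,1)]";python3 - <<'E'
from m import *
p=bot.get_obs()["eef_pos"]
for n in ("side","scene"):
    c=bot.camera(n);W=cloud(c);rect(W,.457,.18,.085,.006,.0125,n+" obl");rect(W,p[0],p[1],.07,p[2]-.02,p[2]+.022,n+" soap")
E
```

```text
now [453.3 180.2 111.7] phi 77.7 tilt 0.15 w 0.0492 t 27.82 F [-0.4  0.3 -2.5] j6 0.59
4.0,-0.278,0.1,8.769,0.004
--
side obl 690 c 456.7 181.4 size 85.6 123.7 ang(of first) 77.6 z 0.0099
side soap 455 c 440.8 163.5 size 42.6 95.2 ang(of first) 51.9 z 0.1183
scene obl 512 c 455.2 181.1 size 82.2 128.2 ang(of first) 77.2 z 0.0106
scene soap 235 c 463.4 166.8 size 89.9 65.0 ang(of first) 34.7 z 0.1208
```

Request:
carry_out(
  increments=[4,-0.28,0.08,3.5,0,4,0,0,3.0,0,4,0,0,1.2,0,4,0,0,0.6,0,4,0,0,0.2,0],
)

```text
clock: 28.55
eef_pos: [0.4579, 0.1811, 0.0284]
tool_rot: [0.107, 0.994, 0.0, 0.001]
ft_force: [-0.1, 0.5, -2.1]
grip_width: 0.0488
grasp_force: 64.0
```

Request:
carry_out(
  increments=[4,0,0,0.1,0,4,0,0,0.1,0,4,0,0,0,0,4,0,0,0,0,4,0,0,0,0],
)

```text
clock: 29.18
eef_pos: [0.4571, 0.1808, 0.0258]
tool_rot: [0.107, 0.994, 0.0, 0.0]
ft_force: [-0.3, -1.1, -1.3]
grip_width: 0.0492
grasp_force: 64.0
```

Request:
carry_out(
  increments=[4,0.05,0,0.1,0,4,0,0,0.1,0,4,0,0,0.1,0,4,0,0,0,0,4,0,0,0,0],
)

```text
clock: 29.8
eef_pos: [0.4566, 0.1809, 0.0227]
tool_rot: [0.107, 0.994, -0.0, -0.0]
ft_force: [-0.2, 0.2, -2.2]
grip_width: 0.049
grasp_force: 64.0
```

Request:
carry_out(
  increments=[4,0,0,0.05,0,4,0,0,0.05,0,4,0,0,0,0,4,0,0,0,0,4,0,0,0,0],
)

```text
clock: 30.42
eef_pos: [0.4566, 0.1809, 0.0217]
tool_rot: [0.107, 0.994, 0.0, 0.0]
ft_force: [0.4, 0.8, -1.5]
grip_width: 0.0487
grasp_force: 64.0
```

Request:
carry_out(
  increments=[4,0,0,0.05,0,4,0,0,0.05,0,4,0,0,0,0,4,0,0,0,0,4,0,0,0,0],
)

```text
clock: 31.05
eef_pos: [0.4566, 0.1809, 0.0207]
tool_rot: [0.107, 0.994, 0.0, -0.0]
ft_force: [-0.5, -0.5, -1.7]
grip_width: 0.049
grasp_force: 64.2
```

Request:
carry_out(
  increments=[4,0,0,0.05,0,4,0,0,0.05,0,4,0,0,0,0,4,0,0,0,0,4,0,0,0,0],
)

```text
clock: 31.68
eef_pos: [0.4566, 0.1809, 0.0206]
tool_rot: [0.107, 0.994, 0.0, 0.0]
ft_force: [-3.1, -1.0, 7.0]
grip_width: 0.0491
grasp_force: 65.1
```

Contact, so I release and lift away.

Request:
carry_out(
  increments=[5.5,0,0,-0.05,0,7,0,0,0,0,8.5,0,0,0,0,8.5,0,0,0,0,8.5,0,0,-0.5,0],
)

```text
clock: 32.3
eef_pos: [0.4561, 0.1807, 0.025]
tool_rot: [0.107, 0.994, -0.0, -0.001]
ft_force: [-0.5, -0.4, 0.5]
grip_width: 0.0849
grasp_force: 0.0
```

Request:
carry_out(
  increments=[8.5,0,0,-3.0,0,8.5,0,0,-5.0,0,8.5,0,0,-6.0,0,8.5,0,0,-6.0,0,8.5,0,0,-3.0,0],
)

```text
clock: 32.92
eef_pos: [0.4577, 0.1813, 0.2596]
tool_rot: [0.107, 0.994, 0.001, 0.003]
ft_force: [-0.2, 0.8, -0.3]
grip_width: 0.0849
grasp_force: 0.0
```

```bash
python3 - <<'E'
from m import *
for n in ("side","scene","wrist"):
    c=bot.camera(n);W=cloud(c)
    if n!="wrist": cv2.imwrite(f"pics/z_{n}.png",c["pixels"])
    rect(W,.457,.181,.06,.042,.055,n+" soap");rect(W,.457,.181,.085,.006,.0125,n+" obl")
    rect(W,.4525,.0027,.045,.098,.115,n+" tumb");rect(W,.63,.068,.03,.15,.18,n+" cap")
c=bot.camera("side")
for o in ("pump_dispenser","nail_brush","cream_jar"):
    d=bot.place_of(c,o)[0]; print(o,world(c,d["xyz"]).round(3))
E
```

```text
side soap 376 c 456.0 178.3 size 52.8 84.4 ang(of first) 78.3 z 0.0468
side obl 312 c 455.3 178.8 size 81.6 123.0 ang(of first) 76.7 z 0.0096
side tumb 224 c 453.2 1.5 size 61.7 60.8 ang(of first) 80.3 z 0.1025
side cap 102 c 628.2 66.2 size 30.2 27.8 ang(of first) 49.9 z 0.1589
scene soap 286 c 456.5 179.6 size 51.0 88.0 ang(of first) 76.8 z 0.0478
scene obl 233 c 456.4 181.1 size 82.3 126.4 ang(of first) 76.9 z 0.0105
scene tumb 142 c 451.3 3.3 size 59.6 65.4 ang(of first) 33.4 z 0.1039
scene cap 96 c 628.0 67.2 size 25.8 32.1 ang(of first) 27.8 z 0.1599
wrist soap 2198 c 455.7 180.8 size 50.0 83.7 ang(of first) 77.7 z 0.0471
wrist obl 2114 c 456.0 181.5 size 79.9 124.3 ang(of first) 77.6 z 0.01
wrist tumb 693 c 452.7 2.6 size 60.9 61.1 ang(of first) 85.0 z 0.104
wrist cap 137 c 617.4 69.7 size 25.4 8.1 ang(of first) 83.3 z 0.1554
pump_dispenser [ 0.607  0.359 -0.001]
nail_brush [ 0.635 -0.332  0.002]
cream_jar [ 0.786 -0.239  0.003]
```

View pics/z_side.png

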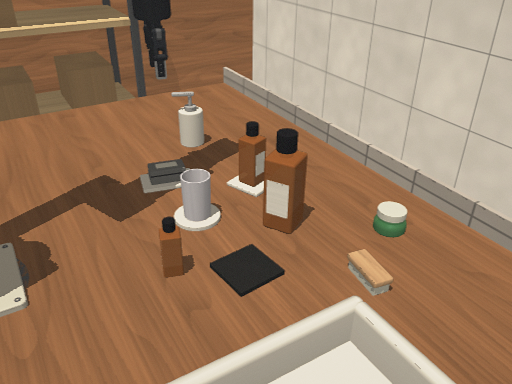

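The side view shows the bottle on the square dish (252,160), the tumbler on the round dish (196,197) and the soap box lengthwise on the oblong dish (165,174). The bystanders have not moved.

```bash
python3 -c "
from workcell import bot
print(bot.job_done())"
```

```text
the job is handed in; nothing more can be done
None
```

The job is done and handed in: the bottle is on the square dish (about 3 mm off centre), the tumbler is on the round dish, and the soap box lies lengthwise on the oblong dish, with the bystanders where they were; the hand-in gave no verdict.

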